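# Put the stray die back in the dice tower and snap its cap on

## Robot

A 7-joint arm with a two-finger parallel gripper is mounted at the origin on the work surface. World frame = base frame: x ahead of the robot, y to its left, z up, the work surface at z = 0. Lengths are in mm, angles in rad, forces in N, time in s.
With the tool pointing down it reaches from about 400 to 875 mm from the base axis. Payload 4.4 kg.
Tool frame: the origin (TCP) lies on the centre line of the jaws, within the pads' length; the fingertips stand 14 mm ahead of it and the grasp point (between the pads) lies 5 mm behind it (tips_ahead is the distance from the TCP to the fingertips, in mm); z points along the fingers, y is the line along which they close (so a half turn about z gives the same grasp; the last joint's range is limited). The gripper opens to 85 mm and grips with 20 to 120 N. Pads are 22 mm wide; open, the fingers measure 114 mm over their backs; the gripper's body (76 mm by 85 mm) begins 54 mm behind the grasp point. The pads swing forward as they close: fully open they stand 13 mm farther back than shut.
Start: joints at [1.063, 0.628, 0.038, 1.517, -0.027, 0.996, -0.02], TCP at [277.946, -587.591, 245.313] pointing down, gripper open.
Joint ranges: [-3.06, 3.06], [-0.37, 2.12], [-1.25, 1.32], [0.18, 2.47], [-1.1, 4.24], [0.23, 1.98], [-2.94, 2.94]. Speed limits (rad/s): [2.57, 2.57, 3.14, 3.14, 3.14, 3.14, 3.14].

## Interface

Orientations are given as [roll, pitch, yaw] about the fixed x, y, z axes, in that order (R = Rz(yaw) Ry(pitch) Rx(roll)).
In Python, from cell import * gives the robot as it stands.
- The arm moves only by the tool move_arm, never from a script. Its argument "rows" is text: rows parted by semicolons, each of 7 numbers parted by spaces: the shift along the tool's x, y, z scaled (see below), then the turn, a rotation vector about the tool's x, y, z scaled (see below), then the closure, from -1 (fully open) to 1 (shut). A call has 1 to 12 rows; each row is the pose to reach, as a shift and turn from the pose commanded when the call began, along the tool's axes at that moment; what a row does not reach only later rows make up. The controller multiplies each number of a shift by 0.3 m and each number of a turn by pi/2 rad. A row lasts 1/12 s, in which the tool goes at most 41.7 mm and 7.16 degrees, less where a joint would pass 70% of its speed; a pose out of reach is approached as far as the arm can. A call with a number of a shift or a turn outside -1 to 1 is refused whole. A call with a gripper value outside its range is refused whole. The fingers move at their own pace and stop on an object; the grip force is fixed at half the most. Time passes only in rows, so rows that repeat a pose let the fingers close. It gives the time, the measured TCP pose, the force, the opening and the grip force at its end, in the units of the state.
- read_state(): the state, without advancing time (a new reading comes with each control period).
- get_image(name): name is "side" or "top" or "wrist"; returns a dict with "img" (480x640x3 uint8, red, green, blue), "vfov" (degrees; the focal length in pixels is half the picture's height over the tangent of half this angle, whatever the lens; pixels are square), "cx", "cy" (the principal point, pixels), "extrinsics" (4x4, takes a point from camera to world coordinates); the wrist camera has in their place "T_tool_cam" (4x4, takes a point from camera to tool coordinates, whose origin is the TCP and whose axes are the flange's). Camera axes: x right, y up, looking along -z (the intrinsics and any distortion apply to the point x, -y, -z); pixel columns grow to the right and rows downward; lengths in mm; the calibration is good to about 2 mm. A picture is of the moment at which its call begins: read the wrist's pose just before it. There is no depth.
- finish_job(): hands the job in; it is judged then, once.
The state is a dict: "clock": time; "qpos": joint angles; "qd": joint speeds; "tau": joint torques, N m; "eef_pos": TCP position; "tool_rot": TCP orientation; "force": force on the tool from outside, world axes, zero at the start; "torque": the same for the moment, N m; "width": finger opening in mm; "gripper_force": force on a finger pad.
Only numpy, scipy, OpenCV 4.12 (cv2) and the standard library are available. Lean on these libraries where they do the work, as an engineer would, in place of code of your own. Each camera call takes 0.05 s, during which the arm holds its last target. There are 200 camera calls.

## Task

One green die was left out of the red dice tower when the game was put away. Pull the snap cap straight off the tower's hopper and set it aside, drop the stray die in with the other four, then put the cap back on square and press it until it snaps fully home. Do not press the release button, and leave the ashtray, the coaster stack, the coffee cup and the oak box as they are.

Things in the scene. Friction and masses are not known exactly. Their poses are not given: they have to be found in the camera images.
- tower: Red plastic dice tower, held to the glass by suction feet (does not move). Origin on the table under the hopper's vertical axis, z up. Shaft x -70 to +38 mm, y +-42 mm, up to a shoulder at z = 168 mm; a square hopper neck rises from it to z = 190 mm. At its -x side the dice exit and the catch tray (to x = -200 mm, y +-62 mm, walls 24 mm high).
- hopper (a point): Centre of the hopper's mouth, level with the neck's rim (190 mm above the table), on the tower's axis; axes as the tower's. The neck is 62 mm square outside, 56 mm inside, sides parallel to the tower's x and y. The hopper's floor (the shut gate) is 56 mm below the rim. A sprung snap tab bulges 3.5 mm from each outer face, 10 mm below the rim.
- cap: Dark grey square snap cap, 76 x 76 mm, 42 mm high with its bar, about 60 g. Origin at the centre of the skirt's lower edge, z up. Skirt z 0 to 18 mm, 3 mm thick, with an inner bead at its lower edge (65 mm opening, so 1.5 mm of play a side round the neck); top plate z 18 to 22 mm. Any quarter turn fits. At the start it is snapped on, axes parallel to the tower's.
- cap_snap (a point): Centre of the underside of the cap's top plate (18 mm above the cap's origin). Fully home it rests on the rim, at point hopper (cap origin then 172 mm above the table); laid on unpressed the cap sits on the tabs about 11 mm too high. Pulling it off straight up, or pressing it on, takes roughly 6 to 15 N for the first few mm, then it goes freely.
- cap_grip (a point): Centre of the finger bar on the cap's top, to pinch across the cap's x: bar 14 mm thick (x), 44 mm long (y), 20 mm high, from 22 to 42 mm above the cap's origin; this point lies 32 mm above it.
- die: The stray die: green resin cube of 19 mm edge with white pips, about 11 g, flat on the table at the start. Origin at its centre, axes normal to its faces.
- die_in1: One of the four green 19 mm dice already in the hopper (hidden under the cap at the start). Origin at its centre.
- die_in2: One of the four green 19 mm dice already in the hopper (hidden under the cap at the start). Origin at its centre.
- die_in3: One of the four green 19 mm dice already in the hopper (hidden under the cap at the start). Origin at its centre.
- die_in4: One of the four green 19 mm dice already in the hopper (hidden under the cap at the start). Origin at its centre.
- button (a joint): Release button: black round push button, 16 mm across, on the tower's shoulder, axis at x = -54 mm in the tower's frame, top 180 mm above the table. 0 = up, up to 0.008 m pressed; pressing it swings the hopper's gate open and drops the dice into the tray.
- ashtray: Empty white ceramic ashtray, round, 110 mm across, 34 mm high. Origin at the centre of its underside.
- coasters: Stack of black aluminium coasters in a round holder, 104 mm across, 37 mm high with its three pins. Origin at the centre of its underside.
- cup: Small blue ceramic coffee cup, 62 mm across the rim, 56 mm high, handle (to about 49 mm from the axis) at its +y. Origin at the centre of its underside.
- oakbox: Oak box, 120 x 90 x 65 mm (x, y, z), heavy, does not move. Origin at the centre of its underside; its hinged flap with a brass knob (standing out 17 mm) is in its -x face.
- flap (a joint): Side flap of the oak box: 0 = shut, grows as it swings open (rad).

How it is judged:
By the outcome, as a careful person would: the job done as asked, in the order asked, and still so for the second after the job is handed in, with the robot touching nothing.
It also fails if it takes over 64 s, if anything falls off the work surface, if the arm or the gripper's body presses on something with over 40 N, if the wrist force passes 120 N, or if a joint passes its speed limit or range.

## Working session

There is one attempt and no reset: what is moved stays moved. The work goes in short steps, Python scripts to look and compute and a tool call to move; the robot and the scene stay as the last step left them, time stands still between calls to the robot, and variables do not carry over. Pictures are saved under pics/ and viewed, at most 11 in all, crops included, and the job is handed in when it is done.

Besides the shell and the picture viewer there is one more tool, called as name(argument=value, ...) on one line, values as JSON. move_arm: Moves the arm, as the interface text tells. Its arguments: {"type":"object","properties":{"rows":{"type":"string"}},"required":["rows"]}

```bash
mkdir -p pics; ls; python3 - <<'E'
from cell import *
import cv2
s=read_state();print(s)
for n in ("top","side"):
    d=get_image(n);cv2.imwrite(f"pics/{n}0.png",d["img"][:,:,::-1])
    print(n,{k:v for k,v in d.items() if k!="img"})
E
```

```text
pics
{'clock': 0.0, 'qpos': array([ 1.06320563,  0.62933156,  0.03844687,  1.51833719, -0.0270187 ,
        0.99632275, -0.02000455]), 'qd': array([ 0.00122058, -0.00278825, -0.00149897,  0.00036306, -0.00071932,
       -0.00040679,  0.00027321]), 'tau': array([-2.68156618e-04, -5.63413131e+01,  1.22619476e+00, -1.93445760e+01,
        1.09903034e-02,  1.06361933e-02,  1.93585606e-05]), 'eef_pos': array([ 277.69081108, -587.04562495,  244.40845141]), 'tool_rot': array([-3.13971180e+00,  1.08351271e-05,  4.41772708e-01]), 'force': array([-1.1067012 ,  0.47760455,  0.24066365]), 'torque': array([-0.01575816, -0.00264098,  0.05119001]), 'gripper_force': 0.0, 'width': 85.67579398316325}
top {'vfov': 42.31343494450064, 'cx': 323.44908741185606, 'cy': 243.24763814062138, 'extrinsics': array([[ 1.94552972e-02,  9.93508659e-01, -1.12080492e-01,
         4.20947745e+02],
       [-9.99784180e-01,  1.85152262e-02, -9.42234240e-03,
         8.58206916e+01],
       [-7.28598309e-03,  1.12239618e-01,  9.93654458e-01,
         1.28134628e+03],
       [ 0.00000000e+00,  0.00000000e+00,  0.00000000e+00,
         1.00000000e+00]])}
side {'vfov': 54.09016000822472, 'cx': 330.12439683446235, 'cy': 233.29035061145305, 'extrinsics': array([[-9.40339862e-01,  2.00344222e-01, -2.74996612e-01,
         2.64499275e+02],
       [-3.40213071e-01, -5.63174751e-01,  7.53053296e-01,
         8.64783268e+02],
       [-4.00127192e-03,  8.01683474e-01,  5.97735391e-01,
         7.60474456e+02],
       [ 0.00000000e+00,  0.00000000e+00,  0.00000000e+00,
         1.00000000e+00]])}
```

View pics/top0.png

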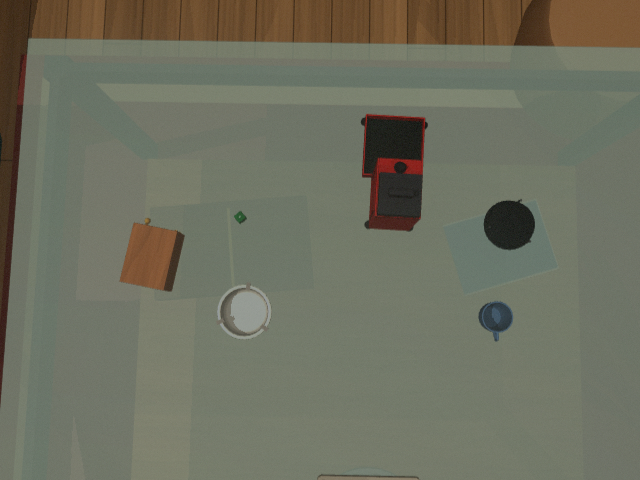

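View pics/side0.png

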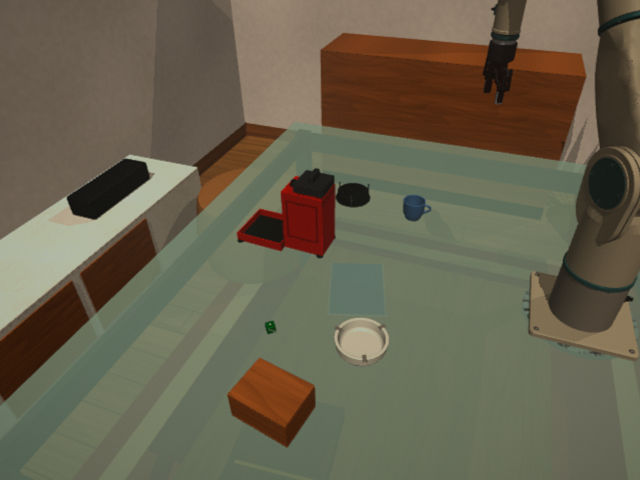

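The top view shows the tower cap near (400,195), with the button (400,167) and the tray on its far side (world +x). The die is near (240,217), the ashtray (245,312), the box (152,257), the coasters (509,225) and the cup (495,316). The side view agrees, with the die at (270,327).

```bash
cat > h.py <<'E'
from cell import *
import cv2, numpy as np
from scipy.spatial.transform import Rotation as R
def cam(n):
    s=read_state(); d=get_image(n)
    if n=="wrist":
        T=np.eye(4);T[:3,:3]=R.from_euler("xyz",s["tool_rot"]).as_matrix();T[:3,3]=s["eef_pos"]
        d["extrinsics"]=T@d["T_tool_cam"]
    return d
def ray(d,px):
    px=np.atleast_2d(px).astype(float); f=240/np.tan(np.radians(d["vfov"])/2)
    v=np.c_[(px[:,0]-d["cx"])/f,-(px[:,1]-d["cy"])/f,-np.ones(len(px))]
    return d["extrinsics"][:3,3],v@d["extrinsics"][:3,:3].T
def onz(d,px,z):
    o,v=ray(d,px); return o+v*((z-o[2])/v[:,2])[:,None]
def proj(d,P):
    f=240/np.tan(np.radians(d["vfov"])/2)
    p=(np.atleast_2d(P)-d["extrinsics"][:3,3])@d["extrinsics"][:3,:3]
    return np.c_[d["cx"]+f*p[:,0]/-p[:,2],d["cy"]-f*p[:,1]/-p[:,2]]
def blobs(m,amin=20):
    c,_=cv2.findContours(m.astype(np.uint8),cv2.RETR_EXTERNAL,cv2.CHAIN_APPROX_NONE)
    return sorted([k for k in c if cv2.contourArea(k)>=amin],key=cv2.contourArea,reverse=True)
def two(d1,p1,d2,p2):
    o1,v1=ray(d1,p1);o2,v2=ray(d2,p2);v1,v2=v1[0],v2[0]
    t=np.linalg.lstsq(np.c_[v1,-v2],o2-o1,rcond=None)[0]
    a,b=o1+t[0]*v1,o2+t[1]*v2; return (a+b)/2,np.linalg.norm(a-b)
E
python3 - <<'E'
from h import *
d=cam("top");im=d["img"].astype(int);r,g,b=im[...,0],im[...,1],im[...,2]
gr=(g>r+35)&(g>b+15)
for k in blobs(gr,10):
    q=cv2.minAreaRect(k);print("die",q,onz(d,[q[0]],19)[0].round(1))
dk=(im.max(2)<75)&(im.max(2)-im.min(2)<20); w=np.zeros_like(dk);w[174:222,374:424]=1
for k in blobs(dk&w,300):
    q=cv2.minAreaRect(k);B=cv2.boxPoints(q);P=onz(d,B,194);print("cap",q,P.round(1).tolist(),P.mean(0).round(1))
rd=(r>90)&(g<60)
for k in blobs(rd,200)[:3]:
    q=cv2.minAreaRect(k);print("red",q,onz(d,cv2.boxPoints(q),168).round(0)[:,:2].tolist())
print(im[195,376:430:4].tolist())
e=cam("side");im=e["img"].astype(int);r,g,b=im[...,0],im[...,1],im[...,2]
for k in blobs((g>r+35)&(g>b+15),10):
    q=cv2.minAreaRect(k);print("die side",q,onz(e,[q[0]],9.5)[0].round(1))
E
```

```text
die ((239.3414764404297, 216.42681884765625), (7.652514457702637, 7.808688640594482), 51.34019088745117) [615.7 272.2  19. ]
cap ((399.5842590332031, 194.89918518066406), (43.30847930908203, 43.25592041015625), 3.012787342071533) [[595.1, 2.5, 194.0], [673.2, -0.8, 194.0], [670.5, -78.0, 194.0], [592.4, -74.1, 194.0]] [632.8 -37.6 194. ]
red ((392.3872985839844, 165.7221221923828), (60.07343292236328, 100.49321746826172), 3.2704882621765137) [[601.0, 32.0], [789.0, 24.0], [784.0, -87.0], [597.0, -77.0]]
[[133, 37, 31], [42, 44, 38], [47, 46, 41], [39, 39, 35], [36, 37, 27], [36, 34, 33], [38, 36, 34], [38, 36, 33], [44, 45, 38], [41, 44, 41], [36, 36, 32], [36, 38, 35], [114, 120, 103], [113, 121, 106]]
die side ((270.0500183105469, 325.6499938964844), (8.854375839233398, 7.905693054199219), 71.56504821777344) [618.5 268.8   9.5]
```

```bash
cat > plan.py <<'E'
# usage: plan.py x y z yaw(rad)|k : from the measured pose, numbers for move_arm
import sys; from h import *
s=read_state(); M=R.from_euler("xyz",s["tool_rot"])
p=np.array([float(a) for a in sys.argv[1:4]])
N=R.from_euler("xyz",[np.pi,0,s["tool_rot"][2] if sys.argv[4]=="k" else float(sys.argv[4])])
print("t",round(s["clock"],2),s["eef_pos"].round(1),s["tool_rot"].round(3),"w",round(s["width"],1),"F",s["force"].round(1))
print("shift",(M.inv().apply(p-s["eef_pos"])/300).round(4),"turn",((M.inv()*N).as_rotvec()/(np.pi/2)).round(4))
E
python3 plan.py 455 -313 350 0.98; python3 plan.py 633 -38 350 1.52
```

```text
t 0.2 [ 277.8 -587.3  244.8] [-3.14   0.     0.442] w 85.7 F [-0.2 -0.1  0.9]
shift [ 0.9248 -0.5743 -0.3502] turn [-7.000e-04 -2.000e-04 -3.427e-01]
t 0.2 [ 277.8 -587.3  244.8] [-3.14   0.     0.442] w 85.7 F [-0.2 -0.1  0.9]
shift [ 1.8531 -1.1493 -0.3495] turn [-7.000e-04 -4.000e-04 -6.864e-01]
```

move_arm(rows="0.925 -0.575 -0.35 0 0 -0.686 -1;0.925 -0.575 -0.35 0 0 -0.686 -1;0.925 -0.575 -0.35 0 0 -0.686 -1;0.925 -0.575 -0.35 0 0 -0.686 -1;0.925 -0.575 -0.35 0 0 -0.686 -1;0.925 -0.575 -0.35 0 0 -0.686 -1;0.925 -0.575 -0.35 0 0 -0.686 -1;0.925 -0.575 -0.35 0 0 -0.686 -1;0.925 -0.575 -0.35 0 0 -0.686 -1;0.925 -0.575 -0.35 0 0 -0.686 -1")

```text
clock: 1.03
eef_pos: [458.1, -309.0, 351.8]
tool_rot: [3.138, -0.001, 1.529]
force: [-0.6, -0.1, 0.9]
width: 85.4
gripper_force: 0.0
```

```bash
python3 plan.py 633 -38 350 1.52
```

```text
t 1.03 [ 458.1 -309.   351.8] [ 3.138e+00 -1.000e-03  1.529e+00] w 85.4 F [-0.6 -0.1  0.9]
shift [0.9266 0.5449 0.0087] turn [ 0.0023 -0.0005  0.006 ]
```

move_arm(rows="0.925 0.545 0 0 0 0 -1;0.925 0.545 0 0 0 0 -1;0.925 0.545 0 0 0 0 -1;0.925 0.545 0 0 0 0 -1;0.925 0.545 0 0 0 0 -1;0.925 0.545 0 0 0 0 -1;0.925 0.545 0 0 0 0 -1;0.925 0.545 0 0 0 0 -1;0.925 0.545 0 0 0 0 -1;0.925 0.545 0 0 0 0 -1;0.925 0.545 0 0 0 0 -1;0.925 0.545 0 0 0 0 -1")

```text
clock: 2.03
eef_pos: [631.9, -47.3, 349.9]
tool_rot: [-3.141, 0.002, 1.515]
force: [0.2, 0.5, -0.4]
width: 85.4
gripper_force: 0.0
```

```bash
python3 plan.py 633 -38 350 1.52; python3 - <<'E'
from h import *
d=cam("wrist");cv2.imwrite("pics/w1.png",d["img"][:,:,::-1]);print(d["T_tool_cam"].round(2),d["vfov"],proj(d,[633,-38,194]))
E
```

```text
t 2.03 [631.9 -47.3 349.9] [-3.141e+00  2.000e-03  1.515e+00] w 85.4 F [ 0.2  0.5 -0.4]
shift [ 0.031   0.002  -0.0004] turn [-0.0007  0.0012 -0.0032]
[[   0.      0.96    0.27   68.13]
 [   1.     -0.     -0.     -1.48]
 [   0.      0.27   -0.96 -129.25]
 [   0.      0.      0.      1.  ]] 68.04761820654267 [[315.76944138 219.82664681]]
```

View pics/w1.png

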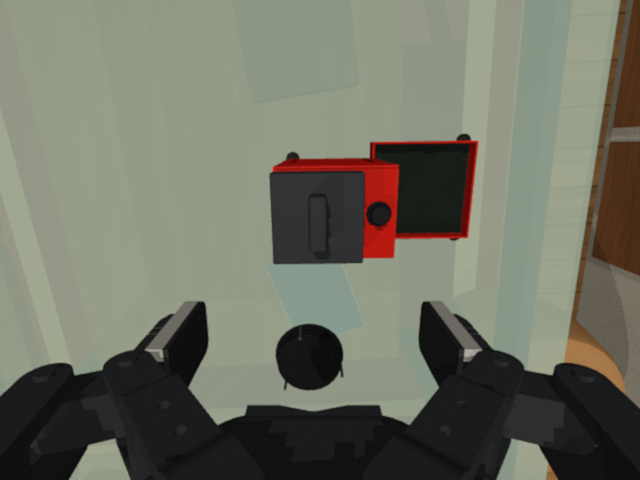

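The wrist view shows the cap at (317,217), with its bar at (318,223) and the button at (379,214). I'll measure the cap's plate and the bar's top from here.

```bash
python3 - <<'E'
from h import *
d=cam("wrist");im=d["img"].astype(int)
dk=(im.max(2)<85)&(im.max(2)-im.min(2)<20); w=np.zeros_like(dk);w[150:280,255:364]=1
k=blobs(dk&w,2000)[0];q=cv2.minAreaRect(k);P=onz(d,cv2.boxPoints(q),194)
print("cap",q,P.round(1)[:,:2].tolist(),P.mean(0).round(1))
v=P[:,:2]-np.roll(P[:,:2],1,0);print(np.hypot(*v.T).round(1),(np.degrees(np.arctan2(v[:,1],v[:,0]))%90).round(2))
o=im[...,0]-im[...,1]
# bar edges: profile along rows averaged
print(im[205:235,296:340,:].mean((0,2)).round(0).tolist())
bt=np.argwhere((im[213,355:420].max(1)<45)); print("button cols",355+bt.min(),355+bt.max())
rd=(im[...,0]>90)&(im[...,1]<60)
r2=blobs(rd,500);print([cv2.boundingRect(x) for x in r2][:4])
E
python3 - <<'E'
import sys;sys.path.insert(0,'.')
import cv2;i=cv2.imread('pics/w1.png')[155:275,260:410];cv2.imwrite('pics/w1c.png',cv2.resize(i,None,fx=5,fy=5))
E
```

```text
cap ((316.5, 217.5), (91.0, 93.0), 90.0) [[599.1, 2.5], [672.3, -1.5], [671.1, -77.1], [592.5, -72.9]] [633.7 -37.2 194. ]
[75.6 73.3 75.6 78.7] [85.   86.88 89.06 86.9 ]
[50.0, 50.0, 50.0, 50.0, 50.0, 50.0, 50.0, 50.0, 50.0, 50.0, 50.0, 47.0, 38.0, 37.0, 45.0, 49.0, 51.0, 51.0, 50.0, 50.0, 50.0, 50.0, 50.0, 49.0, 49.0, 49.0, 49.0, 48.0, 45.0, 39.0, 30.0, 25.0, 30.0, 35.0, 42.0, 46.0, 46.0, 45.0, 46.0, 45.0, 46.0, 46.0, 46.0, 46.0]
button cols 367 419
[(273, 140, 204, 118)]
```

View pics/w1c.png

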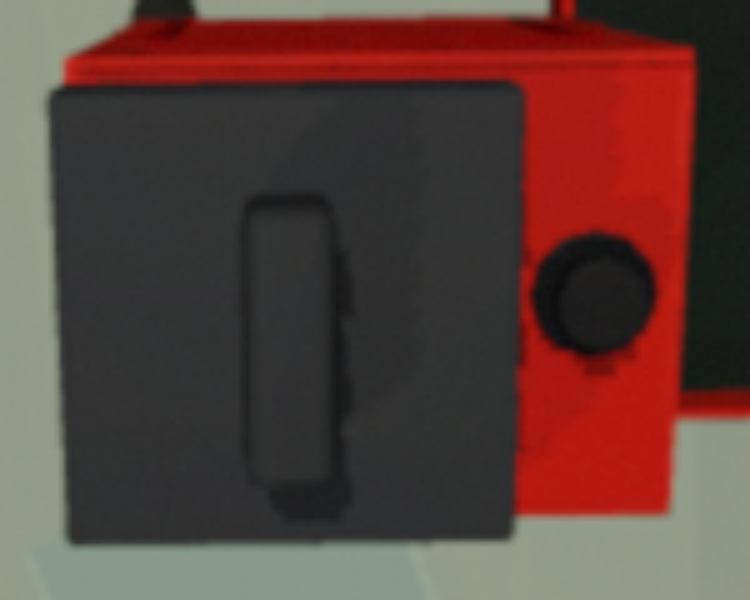

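The crop gives plate corners near (50,88), (522,82), (514,538), (68,543) and bar-top corners near (245,207), (325,207), (331,484), (248,484).

```bash
python3 - <<'E'
from h import *
d=cam("wrist")
for c,z in (([[50,88],[522,82],[514,538],[68,543]],194),([[245,205],[325,205],[331,484],[248,484]],214),([[598,304]],180)):
    P=onz(d,np.array(c)/5+[260,155],z)[:,:2];v=np.roll(P,-1,0)-P
    print(P.round(1).tolist(),P.mean(0).round(1),np.hypot(*v.T).round(1),(np.degrees(np.arctan2(v[:,1],v[:,0]))%90).round(2))
E
python3 plan.py 634 -37.5 250 1.52
```

```text
[[599.2, 2.4], [673.6, -0.6], [671.1, -76.4], [595.7, -73.2]] [634.9 -36.9] [74.5 75.8 75.5 75.7] [87.63 88.13 87.59 87.34]
[[629.3, -14.9], [641.2, -15.5], [640.2, -59.1], [627.3, -58.4]] [634.5 -37. ] [12.  43.6 13.  43.5] [86.91 88.66 86.92 87.35]
[[688.0, -39.7]] [688.  -39.7] [0.] [0.]
t 2.18 [632.1 -46.3 350.5] [-3.142e+00  1.000e-03  1.516e+00] w 85.5 F [-0.1 -0.2  0.7]
shift [0.0298 0.0046 0.3349] turn [-0.      0.0006 -0.0023]
```

move_arm(rows="0.03 0.006 0.2 0 0 -0.009 -0.2;0.03 0.006 0.3 0 0 -0.009 -0.2;0.03 0.006 0.335 0 0 -0.009 -0.2;0.03 0.006 0.335 0 0 -0.009 -0.2;0.03 0.006 0.335 0 0 -0.009 -0.2;0.03 0.006 0.335 0 0 -0.009 -0.2;0.03 0.006 0.335 0 0 -0.009 -0.2")

```text
clock: 2.77
eef_pos: [636.3, -35.7, 252.2]
tool_rot: [3.137, -0.0, 1.533]
force: [-0.0, -0.7, -0.0]
width: 51.3
gripper_force: 0.0
```

```bash
python3 plan.py 634.5 -37.2 212 1.53
```

```text
t 2.77 [636.3 -35.7 252.2] [ 3.137 -0.     1.533] w 51.3 F [-0.  -0.7 -0. ]
shift [-0.0052 -0.0064  0.1341] turn [ 0.0028 -0.      0.0017]
```

move_arm(rows="-0.005 -0.004 0.08 0 0 0 -0.2;-0.005 -0.004 0.133 0 0 0 -0.2;-0.005 -0.004 0.133 0 0 0 -0.2;-0.005 -0.004 0.133 0 0 0 -0.2;-0.005 -0.004 0.133 0 0 0 0.3;-0.005 -0.004 0.133 0 0 0 0.6;-0.005 -0.004 0.133 0 0 0 1;-0.005 -0.004 0.133 0 0 0 1;-0.005 -0.004 0.133 0 0 0 1;-0.005 -0.004 0.133 0 0 0 1")

```text
clock: 3.6
eef_pos: [634.9, -36.7, 211.6]
tool_rot: [3.138, -0.0, 1.533]
force: [1.1, -0.7, 6.0]
width: 12.8
gripper_force: 59.5
```

```bash
python3 plan.py 634.5 -37.2 212 1.53;python3 - <<'E'
from h import *
d=cam("wrist");cv2.imwrite("pics/w2.png",d["img"][:,:,::-1])
E
```

```text
t 3.6 [634.9 -36.7 211.6] [ 3.138 -0.     1.533] w 12.8 F [ 1.1 -0.7  6. ]
shift [-0.0016 -0.0011 -0.0013] turn [ 0.0022 -0.0001  0.0022]
```

View pics/w2.png

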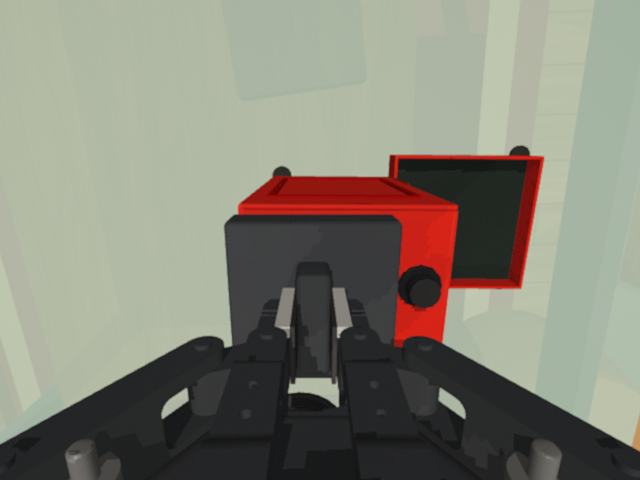

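The fingers hold the bar at (314,320), centred over the cap; the tower is undisturbed. Now I'll pull straight up.

move_arm(rows="0 0 -0.01 0 0 0 1;0 0 -0.02 0 0 0 1;0 0 -0.03 0 0 0 1;0 0 -0.05 0 0 0 1;0 0 -0.09 0 0 0 1;0 0 -0.15 0 0 0 1;0 0 -0.25 0 0 0 1;0 0 -0.35 0 0 0 1;0 0 -0.35 0 0 0 1;0 0 -0.35 0 0 0 1")

```text
clock: 4.48
eef_pos: [633.9, -36.6, 318.0]
tool_rot: [3.138, 0.0, 1.534]
force: [0.6, -1.2, -1.7]
width: 12.8
gripper_force: 60.8
```

```bash
python3 plan.py 500 90 315 1.53;python3 - <<'E'
from h import *
d=cam("side");cv2.imwrite("pics/s3.png",d["img"][60:300,160:480,::-1].repeat(2,0).repeat(2,1))
E
```

```text
t 4.48 [633.9 -36.6 318. ] [3.138 0.    1.534] w 12.8 F [ 0.6 -1.2 -1.7]
shift [ 0.4052 -0.4618  0.0085] turn [0.0023 0.0001 0.0023]
```

View pics/s3.png

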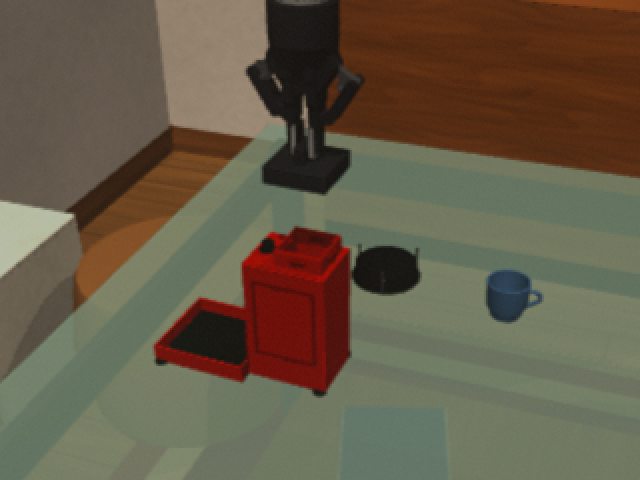

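The cap is off and held straight (crop (307,168)), with the open neck below it. Next I'll set it aside on the free glass at about (500, 90).

move_arm(rows="0.405 -0.462 0 0 0 0 1;0.405 -0.462 0 0 0 0 1;0.405 -0.462 0 0 0 0 1;0.405 -0.462 0 0 0 0 1;0.405 -0.462 0 0 0 0 1;0.405 -0.462 0.3 0 0 0 1;0.405 -0.462 0.6 0 0 0 1;0.405 -0.462 0.8 0 0 0 1;0.405 -0.462 0.85 0 0 0 1;0.405 -0.462 0.85 0 0 0 1;0.405 -0.462 0.85 0 0 0 1;0.405 -0.462 0.85 0 0 0 1")

```text
clock: 5.53
eef_pos: [493.2, 88.2, 52.9]
tool_rot: [-3.126, 0.004, 1.534]
force: [-1.0, -0.1, -0.8]
width: 11.9
gripper_force: 60.6
```

```bash
python3 plan.py 500 90 41 1.53
```

```text
t 5.53 [493.2  88.2  52.9] [-3.126  0.004  1.534] w 11.9 F [-1.  -0.1 -0.8]
shift [0.0071 0.0229 0.0392] turn [-0.0098  0.0029  0.0027]
```

move_arm(rows="0 0 0 0 0 0 1;0 0 0.02 0 0 0 1;0 0 0.03 0 0 0 1;0 0 0.037 0 0 0 1;0 0 0.037 0 0 0 1")

```text
clock: 5.95
eef_pos: [500.7, 89.8, 50.4]
tool_rot: [3.139, -0.001, 1.533]
force: [-0.2, -0.9, -0.8]
width: 12.5
gripper_force: 60.6
```

```bash
python3 plan.py 500 90 41 1.53
```

```text
t 5.95 [500.7  89.8  50.4] [ 3.139e+00 -1.000e-03  1.533e+00] w 12.5 F [-0.2 -0.9 -0.8]
shift [ 0.0006 -0.0025  0.0312] turn [ 0.0018 -0.0004  0.002 ]
```

move_arm(rows="0 0 0.012 0 0 0 1;0 0 0.022 0 0 0 1;0 0 0.03 0 0 0 1;0 0 0.032 0 0 0 1;0 0 0.032 0 0 0 1;0 0 0.032 0 0 0 1")

```text
clock: 6.45
eef_pos: [499.7, 89.7, 39.5]
tool_rot: [3.141, 0.0, 1.534]
force: [-0.1, 0.0, 5.3]
width: 12.2
gripper_force: 61.3
```

```bash
python3 plan.py 500 90 41 1.53
```

```text
t 6.45 [499.7  89.7  39.5] [3.141 0.    1.534] w 12.2 F [-0.1  0.   5.3]
shift [ 0.001   0.0008 -0.0051] turn [0.0002 0.0001 0.0022]
```

move_arm(rows="0 0 0 0 0 0 0.5;0 0 0 0 0 0 -0.2;0 0 0 0 0 0 -0.2;0 0 0 0 0 0 -0.2;0 0 -0.1 0 0 0 -0.2;0 0 -0.2 0 0 0 -0.2;0 0 -0.4 0 0 0 -0.2;0 0 -0.55 0 0 0 -0.2;0 0 -0.55 0 0 0 -0.2;0 0 -0.55 0 0 0 -0.2")

```text
clock: 7.28
eef_pos: [502.7, 90.6, 209.1]
tool_rot: [3.132, -0.002, 1.533]
force: [0.4, -0.2, -0.1]
width: 51.0
gripper_force: 0.0
```

```bash
python3 plan.py 600 270 210 1.53;python3 - <<'E'
from h import *
d=cam("top");im=d["img"].astype(int)
dk=(im.max(2)<75)&(im.max(2)-im.min(2)<20)
for k in blobs(dk,300)[:8]:
    q=cv2.minAreaRect(k);print(np.array(q[0]).round(1),np.array(q[1]).round(1),round(q[2],1),onz(d,[q[0]],22)[0].round(1))
d=cam("wrist");cv2.imwrite("pics/w4.png",d["img"][:,:,::-1])
E
```

```text
t 7.28 [502.7  90.6 209.1] [ 3.132e+00 -2.000e-03  1.533e+00] w 51.0 F [ 0.4 -0.2 -0.1]
shift [0.6097 0.3017 0.0013] turn [ 0.0061 -0.0015  0.002 ]
[392.9 146.5] [55.5 54.1] 3.2 [768.  -42.6  22. ]
[509.  224.9] [48.6 50.4] 86.6 [ 607.9 -281.    22. ]
[398.2 370.7] [ 62.6 100.7] 63.7 [309.9 -56.4  22. ]
```

move_arm(rows="0.61 0.35 0 0 0 0 -0.2;0.61 0.35 0 0 0 0 -0.2;0.61 0.35 0 0 0 0 -0.2;0.61 0.35 0 0 0 0 -0.2;0.61 0.35 0 0 0 0 -0.2;0.61 0.35 0 0 0 0 -0.2;0.61 0.35 0 0 0 0 -0.2;0.61 0.35 0 0 0 0 -0.2;0.61 0.35 0 0 0 0 -0.2")

```text
clock: 8.13
eef_pos: [610.5, 266.5, 202.6]
tool_rot: [-3.139, 0.003, 1.532]
force: [0.6, -0.8, -0.5]
width: 51.3
gripper_force: 0.0
```

```bash
python3 - <<'E'
from h import *
d=cam("wrist");im=d["img"].astype(int);r,g,b=im[...,0],im[...,1],im[...,2]
cv2.imwrite("pics/w5.png",d["img"][:,:,::-1])
m=(g>r+30)&(g>b+10)
k=blobs(m,50)[0];q=cv2.minAreaRect(k);print(q,len(blobs(m,50)))
a=cv2.approxPolyDP(k,3,True)[:,0];print(a.tolist(),onz(d,a,19).round(1)[:,:2].tolist(),onz(d,[q[0]],15)[0].round(1))
i=d["img"][:,:,::-1]; x,y=map(int,q[0]);y=max(y,75);x=max(x,100);c=i[y-75:y+75,x-100:x+100];cv2.imwrite("pics/w5c.png",cv2.resize(c,None,fx=4,fy=4));print("crop origin",x-100,y-75)
E
python3 plan.py 616 271 210 1.53
```

```text
((320.2500305175781, 215.75003051757812), (21.21320343017578, 20.50609588623047), 45.0) 1
[[320, 201], [307, 214], [319, 229], [333, 218]] [[615.4, 286.7], [603.5, 275.5], [613.7, 261.3], [626.6, 271.0]] [615.3 272.7  15. ]
crop origin 220 140
t 8.18 [610.8 266.4 203.2] [-3.140e+00  2.000e-03  1.532e+00] w 51.1 F [-0.1  0.6  0.1]
shift [ 0.0158  0.0168 -0.0226] turn [-0.0011  0.0015  0.0012]
```

View pics/w5c.png

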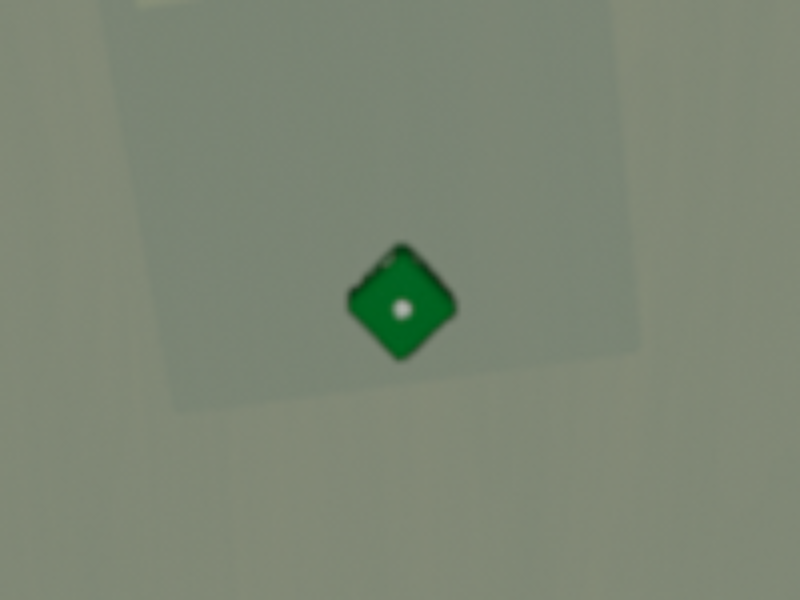

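The crop shows the die's top face centred near its pip at (402,309), turned about 45° to the tool.

```bash
python3 - <<'E'
from h import *
d=cam("wrist")
c=onz(d,np.array([[350,304],[401,360],[455,307],[401,253],[402,309]])/4+[220,140],19)[:,:2]
v=np.diff(c[:4],axis=0);print(c.round(1).tolist(),c[:4].mean(0),np.hypot(*v.T),np.degrees(np.arctan2(v[:,1],v[:,0]))%90)
E
python3 plan.py 615 271.5 80 2.305
```

```text
[[604.3, 273.6], [615.3, 260.3], [627.8, 272.0], [616.1, 284.6], [615.9, 272.0]] [615.842264   272.60474872] [17.24777538 17.12511055 17.19495739] [39.58752195 43.23321033 42.83390419]
t 8.23 [611.  266.6 203.7] [-3.141e+00  2.000e-03  1.532e+00] w 51.3 F [1.  0.8 0.9]
shift [0.0175 0.013  0.4124] turn [-0.001   0.0008 -0.4923]
```

move_arm(rows="0.018 0.015 0.1 0 0 -0.497 -0.2;0.018 0.015 0.2 0 0 -0.497 -0.2;0.018 0.015 0.3 0 0 -0.497 -0.2;0.018 0.015 0.41 0 0 -0.497 -0.2;0.018 0.015 0.41 0 0 -0.497 -0.2;0.018 0.015 0.41 0 0 -0.497 -0.2;0.018 0.015 0.41 0 0 -0.497 -0.2;0.018 0.015 0.41 0 0 -0.497 -0.2;0.018 0.015 0.41 0 0 -0.497 -0.2;0.018 0.015 0.41 0 0 -0.497 -0.2;0.018 0.015 0.41 0 0 -0.497 -0.2")

```text
clock: 9.15
eef_pos: [616.3, 273.9, 81.9]
tool_rot: [3.141, 0.001, 2.313]
force: [0.6, -0.1, -0.6]
width: 51.2
gripper_force: 0.0
```

```bash
python3 plan.py 615.8 272.2 17 2.313
```

```text
t 9.15 [616.3 273.9  81.9] [3.141e+00 1.000e-03 2.313e+00] w 51.2 F [ 0.6 -0.1 -0.6]
shift [-0.0029 -0.0054  0.2162] turn [ 0.0005  0.0004 -0.0002]
```

move_arm(rows="-0.003 -0.005 0.1 0 0 0 -0.2;-0.003 -0.005 0.17 0 0 0 -0.2;-0.003 -0.005 0.21 0 0 0 -0.2;-0.003 -0.005 0.213 0 0 0 -0.2;-0.003 -0.005 0.213 0 0 0 0.2;-0.003 -0.005 0.213 0 0 0 0.5;-0.003 -0.005 0.213 0 0 0 1;-0.003 -0.005 0.213 0 0 0 1;-0.003 -0.005 0.213 0 0 0 1;-0.003 -0.005 0.213 0 0 0 1")

```text
clock: 9.98
eef_pos: [616.7, 273.0, 19.1]
tool_rot: [3.139, 0.001, 2.314]
force: [-0.6, -0.2, 6.0]
width: 17.5
gripper_force: 60.3
```

```bash
python3 plan.py 615.8 272.2 17 2.313
```

```text
t 9.98 [616.7 273.   19.1] [3.139e+00 1.000e-03 2.314e+00] w 17.5 F [-0.6 -0.2  6. ]
shift [-0.     -0.0041  0.0068] turn [0.0019 0.0004 0.0006]
```

The die is gripped (17.5 mm reading, 60 N), so I'll lift it.

move_arm(rows="0 0 -0.1 0 0 0 1;0 0 -0.25 0 0 0 1;0 0 -0.4 0 0 0 1;0 0 -0.6 0 0 0 1;0 0 -0.8 0 0 0 1;0 0 -0.85 0 0 0 1;0 0 -0.85 0 0 0 1;0 0 -0.85 0 0 0 1;0 0 -0.85 0 0 0 1")

```text
clock: 10.73
eef_pos: [615.9, 272.3, 273.7]
tool_rot: [3.139, 0.001, 2.314]
force: [0.2, -0.1, -1.1]
width: 17.1
gripper_force: 59.6
```

```bash
python3 plan.py 634.5 -37.2 275 1.53;python3 plan.py 620 117 275 1.53;
```

```text
t 10.73 [615.9 272.3 273.7] [3.139e+00 1.000e-03 2.314e+00] w 17.1 F [ 0.2 -0.1 -1.1]
shift [-0.8016 -0.6523 -0.0048] turn [1.600e-03 2.000e-04 4.991e-01]
t 10.73 [615.9 272.3 273.7] [3.139e+00 1.000e-03 2.314e+00] w 17.1 F [ 0.2 -0.1 -1.1]
shift [-0.3904 -0.3401 -0.0046] turn [1.600e-03 2.000e-04 4.991e-01]
```

move_arm(rows="-0.8 -0.652 -0.004 0 0 0.499 1;-0.8 -0.652 -0.004 0 0 0.499 1;-0.8 -0.652 -0.004 0 0 0.499 1;-0.8 -0.652 -0.004 0 0 0.499 1;-0.8 -0.652 -0.004 0 0 0.499 1;-0.8 -0.652 -0.004 0 0 0.499 1;-0.8 -0.652 -0.004 0 0 0.499 1;-0.8 -0.652 -0.004 0 0 0.499 1;-0.8 -0.652 -0.004 0 0 0.499 1;-0.8 -0.652 -0.004 0 0 0.499 1;-0.8 -0.652 -0.004 0 0 0.499 1;-0.8 -0.652 -0.004 0 0 0.499 1")

```text
clock: 11.73
eef_pos: [633.5, -34.5, 272.7]
tool_rot: [-3.14, -0.001, 1.533]
force: [-0.8, -0.0, -0.5]
width: 17.3
gripper_force: 59.6
```

```bash
python3 plan.py 634.5 -37.2 207 1.53;python3 - <<'E'
from h import *
d=cam("wrist");cv2.imwrite("pics/w6.png",d["img"][:,:,::-1])
E
```

```text
t 11.73 [633.5 -34.5 272.7] [-3.140e+00 -1.000e-03  1.533e+00] w 17.3 F [-0.8 -0.  -0.5]
shift [-0.009   0.004   0.2189] turn [-0.001  -0.0009  0.0021]
```

View pics/w6.png

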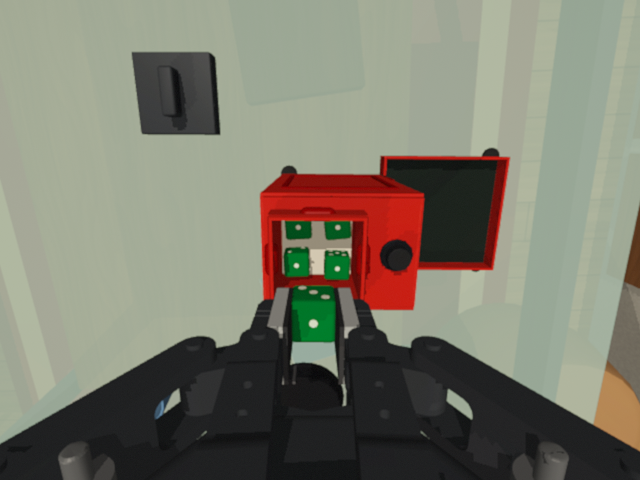

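The view shows four dice in the open hopper around (317,245), the held die above them at (313,312), the button clear at (397,255), and the cap set aside at (178,92). I'll lower to the rim and release.

move_arm(rows="-0.006 0.004 0.08 0 0 0 1;-0.006 0.004 0.16 0 0 0 1;-0.006 0.004 0.215 0 0 0 1;-0.006 0.004 0.22 0 0 0 1;-0.006 0.004 0.22 0 0 0 1;-0.006 0.004 0.22 0 0 0 0.2;-0.006 0.004 0.22 0 0 0 0.1;-0.006 0.004 0.22 0 0 0 0.1;-0.006 0.004 0.2 0 0 0 0.1;-0.006 0.004 0.1 0 0 0 0.1;-0.006 0.004 -0.05 0 0 0 0.1;-0.006 0.004 -0.05 0 0 0 0.1")

```text
clock: 12.78
eef_pos: [639.1, -38.0, 296.9]
tool_rot: [3.128, -0.001, 1.53]
force: [1.5, -0.1, 1.2]
width: 38.7
gripper_force: 0.0
```

```bash
python3 plan.py 500 90 280 1.53;python3 - <<'E'
from h import *
d=cam("wrist");cv2.imwrite("pics/w7.png",d["img"][:,:,::-1])
E
```

```text
t 12.78 [639.1 -38.  296.9] [ 3.128e+00 -1.000e-03  1.530e+00] w 38.7 F [ 1.5 -0.1  1.2]
shift [ 0.4075 -0.4814  0.0501] turn [ 0.0085 -0.0006  0.0001]
```

View pics/w7.png

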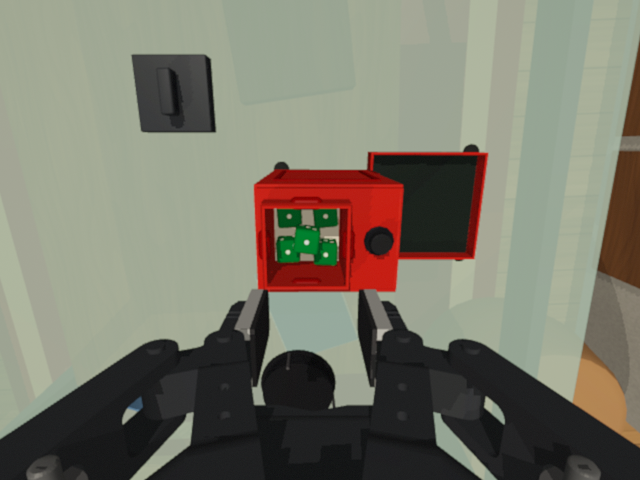

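All five dice are in the hopper around (307,238), the button is clear, and the cap waits at (172,92). I'll go back to the cap.

move_arm(rows="0.407 -0.478 0 0 0 0 -0.2;0.407 -0.478 0 0 0 0 -0.2;0.407 -0.478 0 0 0 0 -0.2;0.407 -0.478 0 0 0 0 -0.2;0.407 -0.478 0.1 0 0 0 -0.2;0.407 -0.478 0.3 0 0 0 -0.2;0.407 -0.478 0.5 0 0 0 -0.2;0.407 -0.478 0.7 0 0 0 -0.2;0.407 -0.478 0.7 0 0 0 -0.2;0.407 -0.478 0.7 0 0 0 -0.2;0.407 -0.478 0.7 0 0 0 -0.2;0.407 -0.478 0.7 0 0 0 -0.2")

```text
clock: 13.83
eef_pos: [496.5, 89.3, 78.2]
tool_rot: [-3.14, 0.0, 1.531]
force: [0.2, 0.7, 1.0]
width: 51.3
gripper_force: 0.0
```

```bash
python3 plan.py 499.7 89.7 39.5 1.534
```

```text
t 13.83 [496.5  89.3  78.2] [-3.14   0.     1.531] w 51.3 F [0.2 0.7 1. ]
shift [0.0019 0.0108 0.129 ] turn [-0.0008  0.0002 -0.0021]
```

move_arm(rows="0.002 0.005 0.03 0 0 -0.002 -0.2;0.002 0.005 0.05 0 0 -0.002 -0.2;0.002 0.005 0.05 0 0 -0.002 -0.2;0.002 0.005 0.05 0 0 -0.002 -0.2;0.002 0.005 0.05 0 0 -0.002 -0.2")

```text
clock: 14.25
eef_pos: [498.7, 89.7, 64.1]
tool_rot: [3.14, -0.0, 1.533]
force: [-0.7, 0.1, 0.1]
width: 51.2
gripper_force: 0.0
```

```bash
python3 plan.py 499.7 89.7 40 1.534
```

```text
t 14.25 [498.7  89.7  64.1] [ 3.14  -0.     1.533] w 51.2 F [-0.7  0.1  0.1]
shift [0.0002 0.0031 0.0805] turn [ 0.0007 -0.0001 -0.0005]
```

move_arm(rows="0 0.003 0.04 0 0 0 -0.2;0 0.003 0.07 0 0 0 -0.2;0 0.003 0.08 0 0 0 -0.2;0 0.003 0.08 0 0 0 -0.2;0 0.003 0.08 0 0 0 0.2;0 0.003 0.08 0 0 0 0.5;0 0.003 0.08 0 0 0 1;0 0.003 0.08 0 0 0 1;0 0.003 0.08 0 0 0 1;0 0.003 0.08 0 0 0 1")

```text
clock: 15.08
eef_pos: [499.6, 89.7, 40.1]
tool_rot: [3.141, -0.0, 1.533]
force: [-1.0, 0.4, 5.3]
width: 12.7
gripper_force: 59.5
```

```bash
python3 plan.py 499.7 89.7 290 1.534
```

```text
t 15.08 [499.6  89.7  40.1] [ 3.141 -0.     1.533] w 12.7 F [-1.   0.4  5.3]
shift [ 0.      0.0013 -0.833 ] turn [ 0.0006 -0.0001 -0.0003]
```

move_arm(rows="0 0 -0.1 0 0 0 1;0 0 -0.2 0 0 0 1;0 0 -0.32 0 0 0 1;0 0 -0.45 0 0 0 1;0 0 -0.6 0 0 0 1;0 0 -0.75 0 0 0 1;0 0 -0.83 0 0 0 1;0 0 -0.83 0 0 0 1;0 0 -0.83 0 0 0 1;0 0 -0.83 0 0 0 1")

```text
clock: 15.92
eef_pos: [498.5, 89.1, 287.7]
tool_rot: [-3.14, 0.001, 1.533]
force: [-0.5, -0.8, -0.5]
width: 12.3
gripper_force: 58.9
```

```bash
python3 plan.py 634.9 -36.7 285 1.533
```

```text
t 15.92 [498.5  89.1 287.7] [-3.140e+00  1.000e-03  1.533e+00] w 12.3 F [-0.5 -0.8 -0.5]
shift [-0.402   0.4703  0.0088] turn [-0.0009  0.0005  0.0002]
```

move_arm(rows="-0.1 0.117 0 0 0 0 1;-0.2 0.234 0 0 0 0 1;-0.3 0.35 0 0 0 0 1;-0.37 0.43 0 0 0 0 1;-0.402 0.47 0 0 0 0 1;-0.402 0.47 0 0 0 0 1;-0.402 0.47 0 0 0 0 1;-0.402 0.47 0 0 0 0 1;-0.402 0.47 0 0 0 0 1;-0.402 0.47 0 0 0 0 1;-0.402 0.47 0 0 0 0 1;-0.402 0.47 0 0 0 0 1")

```text
clock: 16.92
eef_pos: [635.4, -35.5, 288.9]
tool_rot: [3.141, 0.0, 1.534]
force: [0.2, 0.3, -0.6]
width: 12.5
gripper_force: 58.9
```

```bash
python3 plan.py 634.9 -36.7 240 1.533
```

```text
t 16.92 [635.4 -35.5 288.9] [3.141 0.    1.534] w 12.5 F [ 0.2  0.3 -0.6]
shift [-0.0039 -0.0015  0.1629] turn [0.0002 0.0001 0.0009]
```

move_arm(rows="-0.004 -0.0015 0.06 0 0 0 1;-0.004 -0.0015 0.12 0 0 0 1;-0.004 -0.0015 0.16 0 0 0 1;-0.004 -0.0015 0.16 0 0 0 1;-0.004 -0.0015 0.16 0 0 0 1;-0.004 -0.0015 0.16 0 0 0 1;-0.004 -0.0015 0.16 0 0 0 1")

```text
clock: 17.5
eef_pos: [635.9, -37.1, 241.7]
tool_rot: [3.139, -0.0, 1.534]
force: [0.2, -0.1, 0.6]
width: 12.1
gripper_force: 58.9
```

```bash
python3 plan.py 634.9 -36.7 223 1.533;python3 - <<'E'
from h import *
for i in range(3): 
    s=read_state();print(s["clock"],s["eef_pos"].round(2),s["tool_rot"].round(4)); d=get_image("wrist")
cv2.imwrite("pics/w8.png",d["img"][:,:,::-1])
E
```

```text
t 17.5 [635.9 -37.1 241.7] [ 3.139 -0.     1.534] w 12.1 F [ 0.2 -0.1  0.6]
shift [ 0.0012 -0.0035  0.0624] turn [ 0.0014 -0.0001  0.0004]
17.5 [635.91 -37.1  241.72] [ 3.1394e+00 -2.0000e-04  1.5336e+00]
17.55 [635.83 -37.15 241.68] [ 3.1395e+00 -1.0000e-04  1.5336e+00]
17.6 [635.7  -37.21 241.54] [ 3.1398 -0.      1.5335]
```

View pics/w8.png

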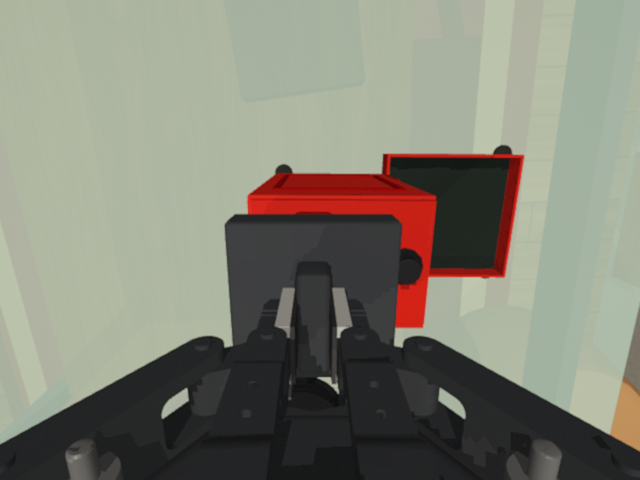

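The cap sits in the gripper at the same pixels as in the first grasp (edges 226–401, row 215), so the offset is unchanged. Now I'll lower it over the neck.

move_arm(rows="0.0015 -0.0025 0.02 0 0 0 1;0.0015 -0.0025 0.035 0 0 0 1;0.0015 -0.0025 0.045 0 0 0 1;0.0015 -0.0025 0.052 0 0 0 1;0.0015 -0.0025 0.058 0 0 0 1;0.0015 -0.0025 0.058 0 0 0 1;0.0015 -0.0025 0.058 0 0 0 1")

```text
clock: 18.23
eef_pos: [635.0, -36.8, 223.5]
tool_rot: [3.14, -0.0, 1.533]
force: [2.3, 0.5, 0.8]
width: 12.4
gripper_force: 59.2
```

```bash
python3 plan.py 634.9 -36.7 212 1.533
```

```text
t 18.23 [635.  -36.8 223.5] [ 3.14  -0.     1.533] w 12.4 F [2.3 0.5 0.8]
shift [ 0.0003 -0.0004  0.0382] turn [ 0.0009 -0.0001  0.0003]
```

move_arm(rows="0 0 0.008 0 0 0 1;0 0 0.016 0 0 0 1;0 0 0.024 0 0 0 1;0 0 0.032 0 0 0 1;0 0 0.038 0 0 0 1;0 0 0.04 0 0 0 1;0 0 0.04 0 0 0 1")

```text
clock: 18.82
eef_pos: [634.7, -36.8, 212.2]
tool_rot: [3.141, 0.0, 1.533]
force: [-0.0, -0.2, 8.2]
width: 12.5
gripper_force: 60.3
```

```bash
python3 plan.py 634.9 -36.7 212 1.533
```

```text
t 18.82 [634.7 -36.8 212.2] [3.141 0.    1.533] w 12.5 F [-0.  -0.2  8.2]
shift [0.0004 0.0008 0.0007] turn [0.0006 0.0002 0.0003]
```

move_arm(rows="0 0 0.004 0 0 0 1;0 0 0.008 0 0 0 1;0 0 0.008 0 0 0 1;0 0 0.008 0 0 0 1")

```text
clock: 19.15
eef_pos: [634.7, -36.8, 212.1]
tool_rot: [3.14, 0.001, 1.533]
force: [-5.8, -0.2, 20.4]
width: 12.5
gripper_force: 62.0
```

At 20 N it has stopped dead at 212.1 mm, which is 172 mm plus the 40.1 mm grip height, so the cap is home. I'll ease off, open and retreat.

move_arm(rows="0 0 -0.01 0 0 0 1;0 0 -0.01 0 0 0 0.5;0 0 -0.01 0 0 0 -0.2;0 0 -0.01 0 0 0 -0.2;0 0 -0.01 0 0 0 -0.2;0 0 -0.1 0 0 0 -0.2;0 0 -0.25 0 0 0 -0.2;0 0 -0.4 0 0 0 -0.2;0 0 -0.48 0 0 0 -0.2;0 0 -0.48 0 0 0 -0.2;0 0 -0.48 0 0 0 -0.2;0 0 -0.48 0 0 0 -0.2")

```text
clock: 20.15
eef_pos: [633.7, -37.0, 351.7]
tool_rot: [-3.14, 0.0, 1.533]
force: [-0.6, -0.3, -0.0]
width: 51.2
gripper_force: 0.0
```

```bash
python3 - <<'E'
from h import *
s=read_state();print(s["clock"],s["eef_pos"].round(1),s["force"].round(1))
get_image("side");d=cam("wrist");a=cv2.resize(d["img"][140:290,230:430,::-1],(400,300))
e=cam("side");b=cv2.resize(e["img"][140:290,220:420,::-1],(400,300))
t=cam("top");g=t["img"].astype(int);print([onz(t,[cv2.minAreaRect(k)[0]],19)[0].round(0) for k in blobs((g[...,1]>g[...,0]+35)&(g[...,1]>g[...,2]+15),10)])
cv2.imwrite("pics/fin.png",np.hstack([a,b]))
E
```

```text
20.15 [633.7 -37.  351.7] [-0.6 -0.3 -0. ]
[]
```

View pics/fin.png

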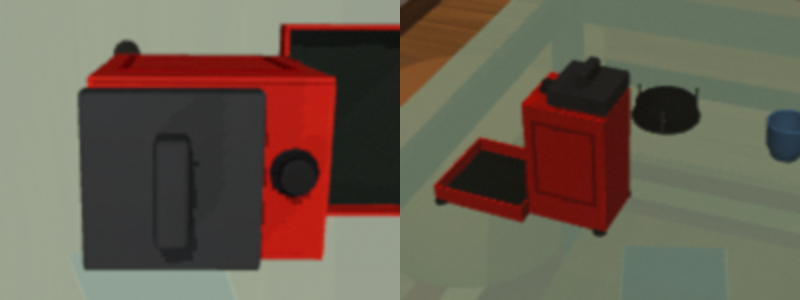

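The view shows the cap square on the neck with the tray empty and the button clear. Because I eased off while still gripping, I'll press once more with closed fingers on the bar's top to be sure.

move_arm(rows="0 0.003 0.1 0 0 0 1;0 0.003 0.22 0 0 0 1;0 0.003 0.32 0 0 0 1;0 0.003 0.37 0 0 0 1;0 0.003 0.37 0 0 0 1;0 0.003 0.37 0 0 0 1;0 0.003 0.37 0 0 0 1")

```text
clock: 20.93
eef_pos: [636.1, -36.6, 242.7]
tool_rot: [3.14, -0.0, 1.534]
force: [0.2, 0.1, 1.6]
width: -0.0
gripper_force: 0.0
```

```bash
python3 plan.py 634.7 -36.8 227 1.533
```

```text
t 20.93 [636.1 -36.6 242.7] [ 3.14  -0.     1.534] w -0.0 F [0.2 0.1 1.6]
shift [-0.0008 -0.0049  0.0524] turn [ 0.0011 -0.0003  0.0004]
```

move_arm(rows="0 -0.003 0.02 0 0 0 1;0 -0.003 0.035 0 0 0 1;0 -0.003 0.042 0 0 0 1;0 -0.003 0.047 0 0 0 1;0 -0.003 0.05 0 0 0 1;0 -0.003 0.052 0 0 0 1;0 -0.003 0.052 0 0 0 1")

```text
clock: 21.52
eef_pos: [634.3, -36.9, 228.2]
tool_rot: [3.141, 0.001, 1.533]
force: [-3.6, -0.0, 11.8]
width: 0.0
gripper_force: 5.4
```

move_arm(rows="0 0 0.004 0 0 0 1;0 0 0.008 0 0 0 1;0 0 0.008 0 0 0 1;0 0 0.008 0 0 0 1")

```text
clock: 21.85
eef_pos: [634.4, -36.9, 228.1]
tool_rot: [3.139, 0.001, 1.533]
force: [-8.9, -1.9, 22.4]
width: 0.1
gripper_force: 11.4
```

move_arm(rows="0 0 -0.02 0 0 0 1;0 0 -0.06 0 0 0 1;0 0 -0.15 0 0 0 1;0 0 -0.3 0 0 0 1;0 0 -0.4 0 0 0 1;0 0 -0.4 0 0 0 1;0 0 -0.4 0 0 0 1;0 0 -0.4 0 0 0 1")

```text
clock: 22.52
eef_pos: [634.0, -37.0, 343.4]
tool_rot: [-3.141, 0.0, 1.533]
force: [-0.0, -0.2, 0.1]
width: -0.2
gripper_force: 0.0
```

```bash
python3 - <<'E'
from h import *
s=read_state();print(s["clock"],s["eef_pos"].round(1),s["force"].round(1))
a=cv2.imread("pics/side0.png");e=cam("side")["img"][:,:,::-1]
D=cv2.absdiff(a,np.ascontiguousarray(e))[150:265,230:345].max(2);print("tower/cap px changed",(D>30).sum())
print(finish_job())
E
```

```text
22.5167 [634.  -37.  343.4] [-0.  -0.2  0.1]
tower/cap px changed 4
the job is handed in; nothing more can be done
None
```

The job is handed in at 22.5 s: the stray die is in the hopper with the other four, and the cap is back on square and pressed fully home (a second 22 N press moved it no further). I left the release button and the other objects alone.

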